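# Lay out the sharpening stones

## Task

Four sharpening stones have been put away in one stack. Lay them out for sharpening: take the stack apart from the top and set each stone into the wooden stand made for its size, so that it lies flat on the bed between the end stops and the side pegs. Lower the stones gently, let none drop or tip over, and leave the little dropper bottle standing where it is.

Things in the scene. Friction and masses are not known exactly. Their poses are not given: they have to be found in the camera images.
- stone_coarse_mid (a point): largest sharpening stone, plain rough grey block, about 0.65 kg, at the bottom of the stack; 170 mm long, 58 mm wide, 32 mm thick; the point is its centre, half-way up; y along its length, x across its width, z up. Lies flat; the stack is roughly aligned, each stone within about 10 mm and 0.15 rad of the one below, and both ends of the lower ones show.
- stone_medium_mid (a point): second largest stone, brick-brown with a thin pale layer beneath, about 0.36 kg, second from the bottom; 138 mm long, 50 mm wide, 25 mm thick; the point is its centre, half-way up; y along its length, x across its width, z up. Lies flat; the stack is roughly aligned, each stone within about 10 mm and 0.15 rad of the one below, and both ends of the lower ones show.
- stone_fine_mid (a point): third stone, smooth off-white on a thin wooden backing, about 0.18 kg, third from the bottom; 104 mm long, 42 mm wide, 21 mm thick; the point is its centre, half-way up; y along its length, x across its width, z up. Lies flat; the stack is roughly aligned, each stone within about 10 mm and 0.15 rad of the one below, and both ends of the lower ones show.
- stone_small_mid (a point): smallest stone (dressing stone), dark grey block, about 0.08 kg, on top of the stack; 63 mm long, 28 mm wide, 19 mm thick; the point is its centre, half-way up; y along its length, x across its width, z up. Lies flat; the stack is roughly aligned, each stone within about 10 mm and 0.15 rad of the one below, and both ends of the lower ones show.
- stand_coarse_bed (a point): stand for the coarse stone: fixed pale wooden board 216 x 102 mm. Bed 180 x 68 mm (5 mm play each side) between two end stops and two dowel pegs (10 mm thick, axes 12 mm from the stops) along each side; rounded, 8 mm high; sides open between the pegs. The point is the centre of the bed's surface, 16 mm above the table; y along its length, x across, z up.
- stand_medium_bed (a point): stand for the medium stone: fixed pale wooden board 184 x 94 mm. Bed 148 x 60 mm (5 mm play each side) between two end stops and two dowel pegs (10 mm thick, axes 12 mm from the stops) along each side; rounded, 8 mm high; sides open between the pegs. The point is the centre of the bed's surface, 16 mm above the table; y along its length, x across, z up.
- stand_fine_bed (a point): stand for the fine stone: fixed pale wooden board 150 x 86 mm. Bed 114 x 52 mm (5 mm play each side) between two end stops and two dowel pegs (10 mm thick, axes 12 mm from the stops) along each side; rounded, 8 mm high; sides open between the pegs. The point is the centre of the bed's surface, 16 mm above the table; y along its length, x across, z up.
- stand_small_bed (a point): stand for the small stone: fixed pale wooden board 109 x 72 mm. Bed 73 x 38 mm (5 mm play each side) between two end stops and two dowel pegs (10 mm thick, axes 12 mm from the stops) along each side; rounded, 8 mm high; sides open between the pegs. The point is the centre of the bed's surface, 16 mm above the table; y along its length, x across, z up.
- dropper_mid (a point): small amber dropper bottle with a black top, loose, 33 mm across and 102 mm tall, standing just beyond the far end of the smallest stand; the point is its centre, half-way up.
- house_post (a point): square wooden house post standing on the floor just behind the far edge of the table, fixed, 155 mm wide (along the table edge), 134 mm deep, far taller than the robot: keep the arm and wrist clear of it. The point is on the middle of its face towards the robot, 0.2 m above the table.

How it is judged:
At the end, for the whole second after the job is handed in: Each of the four stones lies at rest and level (3 mm in height) on the bed of the stand of its own size, within 11 mm of the bed's centre and lengthways within 0.25 rad (horizontal distance between stone_coarse_mid and stand_coarse_bed below 0.011 m and z of stone_coarse_mid in the frame of stand_coarse_bed between 0.013 and 0.019 m and angle between the y axis of stone_coarse_mid and the y axis of stand_coarse_bed, either way round below 0.25 rad and angle between each of stone_coarse_mid, stone_medium_mid, stone_fine_mid, stone_small_mid's own z axis and vertical below 0.06 rad and linear speed of each of stone_coarse, stone_medium, stone_fine, stone_small below 0.02 m/s and horizontal distance between stone_medium_mid and stand_medium_bed below 0.011 m and z of stone_medium_mid in the frame of stand_medium_bed between 0.0095 and 0.0155 m and angle between the y axis of stone_medium_mid and the y axis of stand_medium_bed, either way round below 0.25 rad and horizontal distance between stone_fine_mid and stand_fine_bed below 0.011 m and z of stone_fine_mid in the frame of stand_fine_bed between 0.0075 and 0.0135 m and angle between the y axis of stone_fine_mid and the y axis of stand_fine_bed, either way round below 0.25 rad and horizontal distance between stone_small_mid and stand_small_bed below 0.011 m and z of stone_small_mid in the frame of stand_small_bed between 0.0065 and 0.0125 m and angle between the y axis of stone_small_mid and the y axis of stand_small_bed, either way round below 0.25 rad); the robot touches nothing.
It fails at once if a stone tips over (angle between any of stone_coarse_mid, stone_medium_mid, stone_fine_mid, stone_small_mid's own z axis and vertical above 0.8 rad).
It fails at once if a stone is dropped into its stand (falls more than about 15 mm) ((distance between stone_coarse_mid and stand_coarse_bed below 0.036 m and linear speed of stone_coarse above 0.5 m/s) or (distance between stone_medium_mid and stand_medium_bed below 0.0325 m and linear speed of stone_medium above 0.5 m/s) or (distance between stone_fine_mid and stand_fine_bed below 0.0305 m and linear speed of stone_fine above 0.5 m/s) or (distance between stone_small_mid and stand_small_bed below 0.0295 m and linear speed of stone_small above 0.5 m/s)).
It fails at once if the dropper bottle is pushed more than 30 mm or tipped (distance of dropper_mid from where it was at the start of the episode above 0.03 m or angle between dropper_mid's own z axis and vertical above 0.4 rad).
It also fails if it takes over 136 s, if anything falls off the work surface, if the arm or the gripper's body presses on something with over 40 N, if the wrist force passes 120 N, or if a joint passes its speed limit or range.

## Robot

A 6-joint arm with a two-finger parallel gripper is mounted at the origin on the work surface; the furniture and walls round the work are solid. World frame = base frame: x ahead of the robot, y to its left, z up, the work surface at z = 0. Lengths are in m, angles in rad, forces in N, time in s.
With the tool pointing down it reaches from about 0.225 to 0.875 m from the base axis. Payload 3.4 kg.
Tool frame: the origin (TCP) lies on the centre line of the jaws, within the pads' length; the fingertips stand 17 mm ahead of it and the grasp point (between the pads) lies 2 mm behind it; z points along the fingers, y is the line along which they close (so a half turn about z gives the same grasp; the last joint's range is limited). The gripper opens to 85 mm and grips with 20 to 120 N. Pads are 22 mm wide; open, the fingers measure 114 mm over their backs; the gripper's body (76 mm by 85 mm) begins 54 mm behind the grasp point. The pads swing forward as they close: fully open they stand 13 mm farther back than shut.
Start: joints at [-1.226, 0.276, 1.505, -0, 1.361, -0.121], TCP at [0.258, -0.514, 0.248] pointing down, gripper open.
Joint ranges: [-2.89, 2.89], [-0.75, 2.08], [0.22, 2.7], [-1.18, 4.32], [0.11, 2.71], [-2.7, 2.7]. Speed limits (rad/s): [2.57, 2.57, 3.14, 3.14, 3.14, 3.14].

## Interface

Orientations are given as a unit quaternion [w, x, y, z].
In Python, from rig import manip gives the robot as it stands.
- The arm moves only by the tool move_arm, never from a script. Its argument "steps" is one flat list of numbers, 7 for each row, row after row: the turn, a rotation vector about the world's x, y, z normalised to -1 to 1, where 1 is 360 degrees, then the shift along the world's x, y, z normalised to -1 to 1, where 1 is 1 m, then the opening, from -1 (shut) to 1 (fully open). A call has exactly 10 rows; each row is the pose to reach, as a shift and turn from the pose commanded when the call began, turning the shorter way round; what a row does not reach only later rows make up. A row lasts 1/10 s, in which the tool goes at most 50 mm and 8.59 degrees, less where a joint would pass 70% of its speed; a pose out of reach is approached as far as the arm can. A call with a number of a shift or a turn outside -1 to 1 is refused whole. A call with a gripper value outside its range is refused whole. The fingers move at their own pace and stop on an object; "squeeze" is the grip in N (left out, the last holds). Time passes only in rows, so rows that repeat a pose let the fingers close, or fill a call up. It gives the time, the measured TCP pose, the force, the opening and the grip force at its end, in the units of the state.
- manip.get_state(): the state, without advancing time (a new reading comes with each control period).
- manip.get_image(name): name is "scene" or "top"; returns a dict with "pixels" (420x560x3 uint8, blue, green, red), "fx", "fy", "cx", "cy" (pixels), "D" ([k1, k2, p1, p2, k3] as OpenCV has them; the pictures are not rectified), "R" (3x3) and "t" (3): a world point X has camera coordinates R X + t. Camera axes: x right, y down, z forward; pixel columns grow to the right and rows downward; lengths in m; the calibration is good to about 2 mm. A picture is of the moment at which its call begins. There is no depth.
- manip.sign_off(): hands the job in; it is judged then, once.
The state is a dict: "clock": time; "qpos": joint angles; "qd": joint speeds; "effort": joint torques, N m; "position": TCP position; "ee_rot": TCP orientation; "contact_force": force on the tool from outside, world axes, zero at the start; "moment": the same for the moment, N m; "width": finger opening in m; "gripper_force": force on a finger pad.
Only numpy, scipy, OpenCV 4.12 (cv2) and the standard library are available. Lean on these libraries where they do the work, as an engineer would, in place of code of your own. Each camera call takes 0.05 s, during which the arm holds its last target. There are 200 camera calls.

## Working session

There is one attempt and no reset: what is moved stays moved. The work goes in short steps, Python scripts to look and compute and a tool call to move; the robot and the scene stay as the last step left them, time stands still between calls to the robot, and variables do not carry over. Pictures are saved under pics/ and viewed, at most 14 in all, crops included, and the job is handed in when it is done.

Besides the shell and the picture viewer there is one more tool, called after "Emit:" by a JSON object that holds its "op" and its "data". move_arm: Moves the arm, as the interface text tells. Scaled input: -1 to 1 covers 1 m each way for a shift and 360 degrees each way for a turn. Its arguments: {"type":"object","properties":{"steps":{"type":"array"},"squeeze":{"type":"number"}},"required":["steps"]}

```bash
mkdir -p pics; cat > h.py <<'E'
import numpy as np, cv2
from rig import manip
def snap(n,f):
    im=manip.get_image(n); cv2.imwrite(f'pics/{f}.png',im['pixels']); np.save(f'pics/{f}.npy',im,allow_pickle=True); return im
def load(f): return np.load(f'pics/{f}.npy',allow_pickle=True).item()
def KD(im): return np.array([[im['fx'],0,im['cx']],[0,im['fy'],im['cy']],[0,0,1.]]),np.array(im['D'],float)
def px2w(im,uv,z):
    K,D=KD(im); n=cv2.undistortPoints(np.array(uv,float).reshape(-1,1,2),K,D).reshape(-1,2)
    R=np.array(im['R']);t=np.array(im['t']).ravel(); c=-R.T@t
    d=np.c_[n,np.ones(len(n))]@R; z=np.broadcast_to(z,len(n))
    return c+d*((z-c[2])/d[:,2])[:,None]
def w2px(im,P):
    K,D=KD(im); R=np.array(im['R'],float)
    return cv2.projectPoints(np.array(P,float).reshape(-1,1,3),cv2.Rodrigues(R)[0],np.array(im['t'],float).ravel(),K,D)[0].reshape(-1,2)
E
python3 - <<'E'
from h import *
for n in('top','scene'):
    im=snap(n,n+'0'); R=np.array(im['R']); print(n,-R.T@np.array(im['t']).ravel(),im['fx'])
s=manip.get_state();print(s)
E
```

```text
top [ 0.27526401 -0.03363784  1.46722576] 507.9314251673788
scene [-0.10931988  0.50884029  1.11447709] 519.6404631484546
{'clock': 0.1, 'qpos': array([-1.22601949e+00,  2.76503327e-01,  1.50604966e+00, -2.27903979e-06,
        1.36069283e+00, -1.21018853e-01]), 'qd': array([ 0.00081085, -0.00186323, -0.00309584, -0.0004923 ,  0.00052853,
        0.00067972]), 'effort': array([ 1.56874958e-03, -4.17699802e+01, -2.46404904e+01, -1.78743103e-04,
        5.82070483e-03,  1.22300570e-06]), 'position': array([ 0.25807866, -0.51330942,  0.24752521]), 'ee_rot': array([-8.21289542e-04,  9.73001276e-01,  2.30798252e-01, -9.33916231e-05]), 'contact_force': array([-0.55433145, -0.01923041, -0.32588524]), 'moment': array([0.01775794, 0.00464069, 0.03159619]), 'gripper_force': 0.0, 'width': 0.08527941568596893}
```

View pics/top0.png

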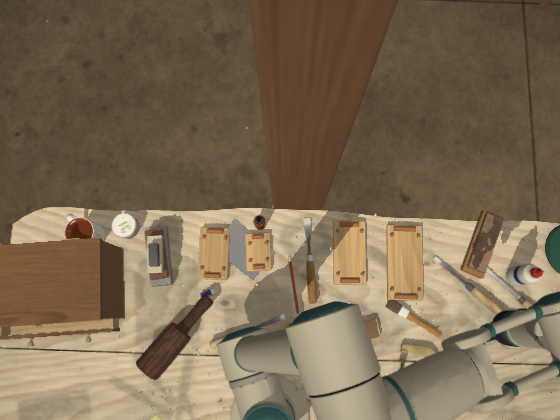

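View pics/scene0.png

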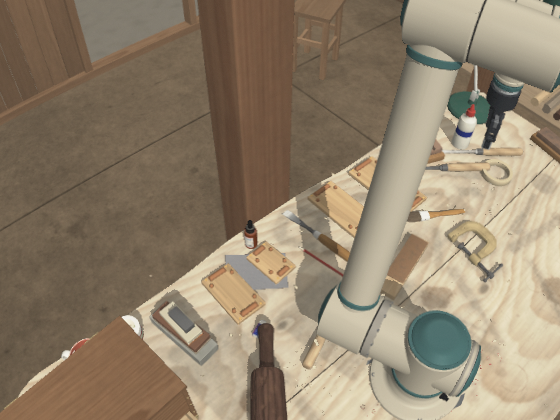

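The top view shows the stack at (158,257), and the stands at (214,252) fine, (259,252) small, (350,252) medium and (405,261) coarse. The bottle is at (259,221) and the post at (300,190). I'll zoom in for the corners.

```bash
python3 - <<'E'
from h import *
a=load('top0')['pixels']
L=cv2.resize(a[205:305,130:290],None,fx=5,fy=5,interpolation=cv2.INTER_CUBIC)
cv2.imwrite('pics/c1.png',L)
L=cv2.resize(a[205:305,320:440],None,fx=5,fy=5,interpolation=cv2.INTER_CUBIC)
cv2.imwrite('pics/c2.png',L)
a=load('scene0')['pixels']
L=cv2.resize(a[285:370,140:230],None,fx=7,fy=7,interpolation=cv2.INTER_CUBIC)
cv2.imwrite('pics/c3.png',L)
E
```

```text
(no output)
```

View pics/c1.png

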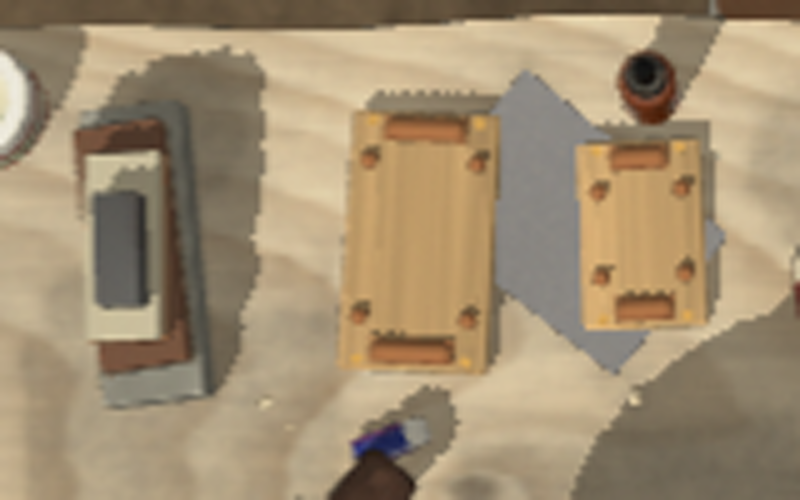

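View pics/c2.png

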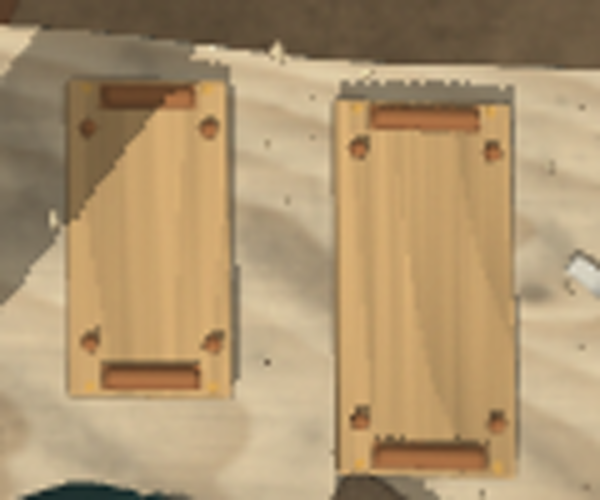

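View pics/c3.png

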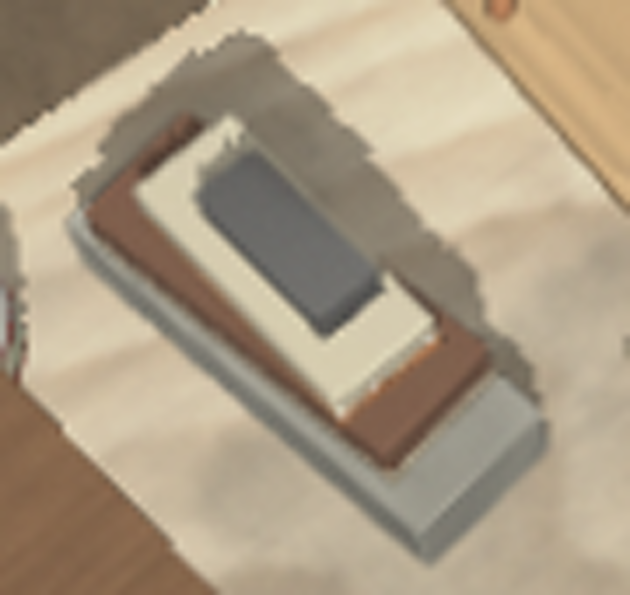

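The crops show the corners of every stone and stand clearly. I'll fit each rectangle to its known size, using both views for the stones.

```bash
cat > fit.py <<'E'
from h import *
from scipy.optimize import least_squares
def unc(p,o,s): return (np.array(p,float)+.5)/s-.5+np.array(o)
def fit(name,L,W,z,views):
    # views: list of (im, pixel corners in order; None if hidden): order TL,TR,BR,BL in top picture
    im,c=views[0]; ok=[q for q in c if q is not None]
    g=px2w(im,ok,z)[:,:2].mean(0)
    def corners(p):
        # image top = +x world far
        u=np.array([np.cos(p[2]),np.sin(p[2])]);v=np.array([-u[1],u[0]])
        return np.array([[*(p[:2]+a*L/2*u+b*W/2*v),z] for a,b in((1,1),(1,-1),(-1,-1),(-1,1))])
    def res(p):
        r=[]
        for im,c in views:
            P=w2px(im,corners(p))
            r+=[P[i]-q for i,q in enumerate(c) if q is not None]
        return np.ravel(r)
    s=least_squares(res,[*g,0],loss='soft_l1')
    print(name,'x %.4f y %.4f yaw %.3f'%tuple(s.x),'rms px %.2f'%np.sqrt((res(s.x)**2).mean()))
    return s.x
E
cat > m1.py <<'E'
from fit import *
T=load('top0');S=load('scene0')
print(px2w(T,[[158,257],[158,207],[108,257]],0.03))
a=lambda l:[None if q is None else unc(q,(130,205),5) for q in l]
b=lambda l:[None if q is None else unc(q,(320,205),5) for q in l]
c=lambda l:[None if q is None else unc(q,(140,285),7) for q in l]
fit('st_fine',.150,.086,.016,[(T,a([(356,112),(498,114),(487,373),(341,369)]))])
fit('st_small',.109,.072,.016,[(T,a([(577,144),(703,138),(708,325),(583,329)]))])
fit('st_med',.184,.094,.016,[(T,b([(68,82),(229,82),(233,397),(68,397)]))])
fit('st_coarse',.216,.102,.016,[(T,b([(336,102),(513,102),(517,474),(336,474)]))])
D=dict(small=(.063,.028,.097,[(94,192),(137,192),(141,306),(97,308)],[(197,190),(250,150),(380,270),(322,318)]),
fine=(.104,.042,.078,[(86,155),(161,152),(164,338),(90,340)],[(135,188),(235,115),(440,322),(342,402)]),
med=(.138,.050,.057,[(78,128),(163,118),(190,360),(100,370)],[(88,212),(190,115),(490,350),(385,455)]),
coarse=(.170,.058,.032,[(82,115),(182,103),(206,393),(106,405)],[(70,222),None,(545,420),(425,535)]))
for k,(L,W,z,p,q) in D.items():
    fit(k,L,W,z,[(T,a(p)),(S,c(q))]); fit(k+' top',L,W,z,[(T,a(p))])
print(px2w(T,[[259,218]],.102))
s=manip.get_state(); from scipy.spatial.transform import Rotation as Ro
print(Ro.from_quat(np.roll(s['ee_rot'],-1)).as_matrix().round(3), s['position'])
E
python3 m1.py
```

```text
[[0.4230343  0.33174334 0.03      ]
 [0.56803891 0.34284264 0.03      ]
 [0.41847427 0.47466126 0.03      ]]
st_fine x 0.4417 y 0.1759 yaw 0.007 rms px 0.41
st_small x 0.4500 y 0.0485 yaw 0.070 rms px 0.22
st_med x 0.4554 y -0.2140 yaw 0.017 rms px 0.29
st_coarse x 0.4326 y -0.3728 yaw -0.001 rms px 0.50
small x 0.4223 y 0.3293 yaw 0.095 rms px 0.81
small top x 0.4227 y 0.3287 yaw 0.093 rms px 0.60
fine x 0.4258 y 0.3305 yaw 0.083 rms px 0.52
fine top x 0.4268 y 0.3295 yaw 0.092 rms px 0.26
med x 0.4297 y 0.3322 yaw 0.181 rms px 0.67
med top x 0.4308 y 0.3309 yaw 0.173 rms px 0.26
coarse x 0.4272 y 0.3313 yaw 0.153 rms px 0.63
coarse top x 0.4283 y 0.3306 yaw 0.158 rms px 0.42
[[0.53111129 0.04493893 0.102     ]]
[[ 0.893  0.449 -0.001]
 [ 0.449 -0.893  0.002]
 [ 0.    -0.002 -1.   ]] [ 0.25807866 -0.51330942  0.24752521]
```

Emit:
{"op": "move_arm", "data": {"steps": [0,0,-0.003,0.008,0.042,0,1,0,0,-0.006,0.016,0.084,0,1,0,0,-0.009,0.024,0.126,0,1,0,0,-0.012,0.032,0.168,0,1,0,0,-0.015,0.04,0.21,0,1,0,0,-0.018,0.048,0.252,0,1,0,0,-0.021,0.056,0.294,0,1,0,0,-0.024,0.064,0.336,0,1,0,0,-0.027,0.072,0.378,0,1,0,0,-0.03,0.08,0.42,0,1], "squeeze": 40}}

```text
clock: 1.1
position: [0.3379, -0.0921, 0.2482]
ee_rot: [0.0, 0.991, 0.137, 0.0]
contact_force: [1.4, -0.5, -0.3]
width: 0.0853
gripper_force: 0.0
```

Emit:
{"op": "move_arm", "data": {"steps": [0,0,-0.003,0.009,0.046,0,1,0,0,-0.006,0.018,0.092,0,1,0,0,-0.009,0.027,0.138,0,1,0,0,-0.012,0.036,0.184,0,1,0,0,-0.015,0.045,0.23,0,1,0,0,-0.018,0.054,0.276,0,1,0,0,-0.021,0.063,0.322,0,1,0,0,-0.024,0.072,0.368,0,1,0,0,-0.027,0.08,0.4,0,1,0,0,-0.0295,0.084,0.422,0,1]}}

```text
clock: 2.1
position: [0.4223, 0.3308, 0.2476]
ee_rot: [-0.0, 0.999, 0.047, -0.0]
contact_force: [0.4, 0.1, 0.5]
width: 0.0855
gripper_force: 0.0
```

Emit:
{"op": "move_arm", "data": {"steps": [0,0,0,0,-0.001,-0.02,0.4,0,0,0,0,-0.001,-0.045,0.4,0,0,0,0,-0.001,-0.07,0.4,0,0,0,0,-0.001,-0.095,0.4,0,0,0,0,-0.001,-0.115,0.4,0,0,0,0,-0.001,-0.13,0.4,0,0,0,0,-0.001,-0.14,0.4,0,0,0,0,-0.001,-0.146,0.4,0,0,0,0,-0.001,-0.149,0.4,0,0,0,0,-0.001,-0.149,0.4]}}

```text
clock: 3.1
position: [0.4224, 0.3273, 0.0994]
ee_rot: [0.0, 0.999, 0.046, 0.0]
contact_force: [-0.5, 1.2, 0.5]
width: 0.0598
gripper_force: 0.0
```

Emit:
{"op": "move_arm", "data": {"steps": [0,0,0,0,0,0,0.2,0,0,0,0,0,0,0,0,0,0,0,0,0,-0.2,0,0,0,0,0,0,-0.3,0,0,0,0,0,0,-0.4,0,0,0,0,0,0,-0.5,0,0,0,0,0,0,-0.6,0,0,0,0,0,0,-0.7,0,0,0,0,0,0,-0.8,0,0,0,0,0,0,-0.8]}}

```text
clock: 4.1
position: [0.4225, 0.3275, 0.0999]
ee_rot: [-0.0, 0.999, 0.046, 0.0]
contact_force: [-0.4, 1.7, 5.5]
width: 0.0267
gripper_force: 39.5
```

Emit:
{"op": "move_arm", "data": {"steps": [0,0,0,0,0,0.004,-0.8,0,0,0,0,0,0.012,-0.8,0,0,0,0,0,0.024,-0.8,0,0,0,0,0,0.04,-0.8,0,0,0,0,-0.01,0.056,-0.8,0,0,0,0,-0.03,0.07,-0.8,0,0,0,0.004,-0.055,0.08,-0.8,0,0,-0.001,0.008,-0.085,0.085,-0.8,0,0,-0.002,0.012,-0.115,0.085,-0.8,0,0,-0.003,0.016,-0.145,0.085,-0.8]}}

```text
clock: 5.1
position: [0.4385, 0.1812, 0.1855]
ee_rot: [-0.0, 0.999, 0.037, 0.001]
contact_force: [-0.5, -0.0, -0.2]
width: 0.0261
gripper_force: 39.6
```

Emit:
{"op": "move_arm", "data": {"steps": [0,0,0,0.002,-0.03,0,-0.8,0,0,0,0.004,-0.06,0,-0.8,0,0,0,0.007,-0.085,0,-0.8,0,0,-0.001,0.009,-0.105,0,-0.8,0,0,-0.001,0.011,-0.12,0,-0.8,0,0,-0.001,0.012,-0.13,0,-0.8,0,0,-0.001,0.012,-0.134,0,-0.8,0,0,-0.001,0.012,-0.134,0,-0.8,0,0,-0.001,0.012,-0.134,0,-0.8,0,0,-0.001,0.012,-0.134,0,-0.8]}}

```text
clock: 6.1
position: [0.4501, 0.0489, 0.1844]
ee_rot: [-0.0, 0.999, 0.034, -0.0]
contact_force: [0.3, -0.7, -1.0]
width: 0.0265
gripper_force: 39.6
```

Emit:
{"op": "move_arm", "data": {"steps": [0,0,0,0,0,-0.01,-0.8,0,0,0,0,0,-0.03,-0.8,0,0,0,0,0,-0.055,-0.8,0,0,0,0,0,-0.08,-0.8,0,0,0,0,0,-0.1,-0.8,0,0,0,0,0,-0.115,-0.8,0,0,0,0,0,-0.125,-0.8,0,0,0,0,0,-0.132,-0.8,0,0,0,0,0,-0.136,-0.8,0,0,0,0,0,-0.138,-0.8]}}

```text
clock: 7.1
position: [0.4505, 0.0483, 0.0462]
ee_rot: [0.0, 0.999, 0.033, 0.0]
contact_force: [-0.5, -0.9, -1.6]
width: 0.0264
gripper_force: 39.6
```

Emit:
{"op": "move_arm", "data": {"steps": [0,0,0,0,0,-0.001,-0.8,0,0,0,0,0,-0.002,-0.8,0,0,0,0,0,-0.003,-0.8,0,0,0,0,0,-0.004,-0.8,0,0,0,0,0,-0.005,-0.8,0,0,0,0,0,-0.006,-0.8,0,0,0,0,0,-0.007,-0.8,0,0,0,0,0,-0.007,-0.8,0,0,0,0,0,-0.007,-0.8,0,0,0,0,0,-0.007,-0.8]}}

```text
clock: 8.1
position: [0.4503, 0.0482, 0.0393]
ee_rot: [0.0, 0.999, 0.033, 0.0]
contact_force: [0.9, 0.4, -0.5]
width: 0.0265
gripper_force: 39.6
```

```bash
python3 - <<'E'
from h import *
S=snap('scene','s1');T=snap('top','t1')
A=cv2.resize(S['pixels'][200:350,150:350],(560,420),interpolation=cv2.INTER_CUBIC)
cv2.imwrite('pics/c4.png',A); print(manip.get_state()['position'],manip.get_state()['contact_force'])
E
```

```text
[0.45031264 0.04821394 0.03936177] [-0.15171024 -0.13163041 -2.24461694]
```

View pics/c4.png

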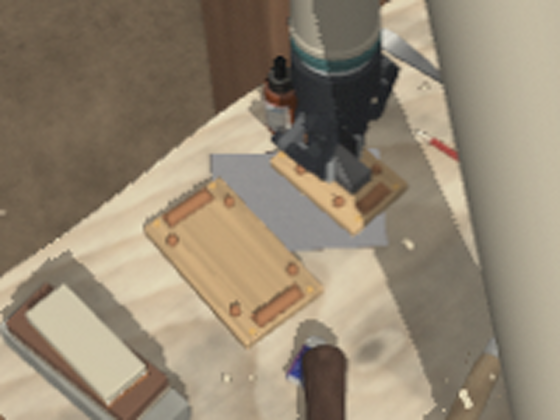

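The gripper holds the small stone over the small stand, the bottle at about (280,85) in the crop is clear, and the rest of the stack is intact. I'll lower it the last few mm.

Emit:
{"op": "move_arm", "data": {"steps": [0,0,0,0,0,-0.0005,-0.8,0,0,0,0,0,-0.001,-0.8,0,0,0,0,0,-0.0015,-0.8,0,0,0,0,0,-0.002,-0.8,0,0,0,0,0,-0.002,-0.8,0,0,0,0,0,-0.002,-0.8,0,0,0,0,0,-0.002,-0.8,0,0,0,0,0,-0.002,-0.8,0,0,0,0,0,-0.002,-0.8,0,0,0,0,0,-0.002,-0.8]}}

```text
clock: 9.2
position: [0.4503, 0.0482, 0.0379]
ee_rot: [0.0, 0.999, 0.033, 0.0]
contact_force: [-1.9, -0.3, 4.6]
width: 0.0267
gripper_force: 40.4
```

Emit:
{"op": "move_arm", "data": {"steps": [0,0,0,0,0,0,-0.25,0,0,0,0,0,0,-0.1,0,0,0,0,0,0,0.1,0,0,0,0,0,0,0.2,0,0,0,0,0,0,0.2,0,0,0,0,0,0.015,0.2,0,0,0,0,0,0.045,0.2,0,0,0,0,0,0.085,0.2,0,0,0,0,0,0.13,0.2,0,0,0,0,0,0.16,0.4], "squeeze": 60}}

```text
clock: 10.2
position: [0.4511, 0.0482, 0.2002]
ee_rot: [0.0, 0.999, 0.033, 0.002]
contact_force: [0.4, 0.0, 0.5]
width: 0.0599
gripper_force: 0.0
```

Emit:
{"op": "move_arm", "data": {"steps": [0,0,0,-0.002,0.03,0,0.6,0,0,0,-0.005,0.07,0,0.6,0,0,0.001,-0.008,0.11,0,0.6,0,0,0.001,-0.011,0.15,0,0.6,0,0,0.001,-0.014,0.19,0,0.6,0,0,0.002,-0.017,0.225,0,0.6,0,0,0.002,-0.02,0.255,0,0.6,0,0,0.003,-0.023,0.275,0,0.6,0,0,0.003,-0.0245,0.281,0,0.6,0,0,0.003,-0.0245,0.282,0,0.6]}}

```text
clock: 11.2
position: [0.4253, 0.3304, 0.197]
ee_rot: [0.0, 0.999, 0.043, -0.0]
contact_force: [0.0, -0.7, -0.3]
width: 0.0679
gripper_force: 0.0
```

```bash
python3 - <<'E'
from h import *
S=snap('scene','s2');T=snap('top','t2')
A=cv2.resize(S['pixels'][220:360,140:340],(600,420),interpolation=cv2.INTER_CUBIC)
cv2.imwrite('pics/c5.png',A); print(manip.get_state()['position'],manip.get_state()['contact_force'])
E
```

```text
[0.42568415 0.32937511 0.19715279] [-0.33207253  0.08619677  0.43805205]
```

View pics/c5.png

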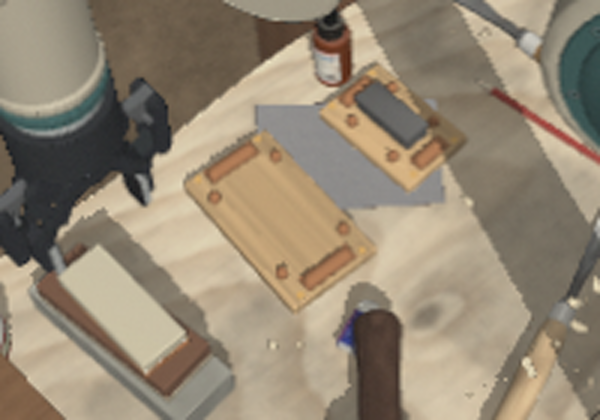

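The small stone lies in its bed between stops and pegs (crop 392,110). The bottle stands untouched and the fine stone hasn't moved. Next is the fine stone.

Emit:
{"op": "move_arm", "data": {"steps": [0,0,0,0,0,-0.015,0.6,0,0,0,0,0,-0.035,0.6,0,0,0,0,0,-0.06,0.6,0,0,0,0,0,-0.08,0.6,0,0,0,0,0,-0.095,0.6,0,0,0,0,0,-0.106,0.6,0,0,0,0,0,-0.113,0.6,0,0,0,0,0,-0.117,0.6,0,0,0,0,0,-0.119,0.6,0,0,0,0,0,-0.119,0.6]}}

```text
clock: 12.3
position: [0.426, 0.3303, 0.0786]
ee_rot: [-0.0, 0.999, 0.043, 0.0]
contact_force: [-0.3, -0.4, -0.9]
width: 0.0683
gripper_force: 0.0
```

Emit:
{"op": "move_arm", "data": {"steps": [0,0,0,0,0,0,0.4,0,0,0,0,0,0,0.3,0,0,0,0,0,0,0.2,0,0,0,0,0,0,0.1,0,0,0,0,0,0,0,0,0,0,0,0,0,-0.1,0,0,0,0,0,0,-0.2,0,0,0,0,0,0,-0.4,0,0,0,0,0,0,-0.5,0,0,0,0,0,0,-0.5]}}

```text
clock: 13.3
position: [0.4259, 0.3305, 0.0789]
ee_rot: [-0.0, 0.999, 0.043, 0.0]
contact_force: [-0.9, -0.0, 5.9]
width: 0.0407
gripper_force: 61.4
```

Emit:
{"op": "move_arm", "data": {"steps": [0,0,0,0,0,0.004,-0.5,0,0,0,0,0,0.012,-0.5,0,0,0,0,0,0.024,-0.5,0,0,0,0,0,0.04,-0.5,0,0,0,0,0,0.056,-0.5,0,0,0,0,0,0.072,-0.5,0,0,0,0,0,0.085,-0.5,0,0,0,0,0,0.09,-0.5,0,0,0,0,0,0.09,-0.5,0,0,0,0,0,0.09,-0.5]}}

```text
clock: 14.3
position: [0.4254, 0.33, 0.1681]
ee_rot: [0.0, 0.999, 0.043, -0.0]
contact_force: [-0.6, -0.5, -1.8]
width: 0.0405
gripper_force: 60.7
```

Emit:
{"op": "move_arm", "data": {"steps": [0,0,-0.001,0.001,-0.01,0,-0.5,0,0,-0.003,0.004,-0.03,0,-0.5,0,0,-0.005,0.007,-0.055,0,-0.5,0,0,-0.007,0.009,-0.08,0,-0.5,0,0,-0.009,0.011,-0.105,0,-0.5,0,0,-0.011,0.013,-0.127,0,-0.5,0,0,-0.012,0.015,-0.145,0,-0.5,0,0,-0.0125,0.016,-0.153,0,-0.5,0,0,-0.0125,0.016,-0.154,0,-0.5,0,0,-0.0125,0.016,-0.154,0,-0.5]}}

```text
clock: 15.3
position: [0.4416, 0.1763, 0.1681]
ee_rot: [-0.0, 1.0, 0.003, -0.0]
contact_force: [0.2, 0.5, -1.8]
width: 0.0406
gripper_force: 60.8
```

Emit:
{"op": "move_arm", "data": {"steps": [0,0,0,0,0,-0.01,-0.5,0,0,0,0,0,-0.03,-0.5,0,0,0,0,0,-0.055,-0.5,0,0,0,0,0,-0.08,-0.5,0,0,0,0,0,-0.1,-0.5,0,0,0,0,0,-0.112,-0.5,0,0,0,0,0,-0.119,-0.5,0,0,0,0,0,-0.123,-0.5,0,0,0,0,0,-0.126,-0.5,0,0,0,0,0,-0.126,-0.5]}}

```text
clock: 16.3
position: [0.4419, 0.1764, 0.0423]
ee_rot: [0.0, 1.0, 0.004, 0.0]
contact_force: [0.2, 0.8, -1.4]
width: 0.0408
gripper_force: 60.8
```

Emit:
{"op": "move_arm", "data": {"steps": [0,0,0,0,0,-0.0005,-0.5,0,0,0,0,0,-0.001,-0.5,0,0,0,0,0,-0.0015,-0.5,0,0,0,0,0,-0.002,-0.5,0,0,0,0,0,-0.0025,-0.5,0,0,0,0,0,-0.003,-0.5,0,0,0,0,0,-0.0035,-0.5,0,0,0,0,0,-0.004,-0.5,0,0,0,0,0,-0.004,-0.5,0,0,0,0,0,-0.004,-0.5]}}

```text
clock: 17.3
position: [0.4418, 0.1762, 0.0383]
ee_rot: [0.0, 1.0, 0.004, -0.0]
contact_force: [-0.4, 0.0, -1.7]
width: 0.0407
gripper_force: 60.8
```

Now 1.5 mm more, release, and go back to the stack.

Emit:
{"op": "move_arm", "data": {"steps": [0,0,0,0,0,-0.0005,-0.5,0,0,0,0,0,-0.001,-0.5,0,0,0,0,0,-0.0015,-0.5,0,0,0,0,0,-0.0015,-0.5,0,0,0,0,0,-0.0015,-0.5,0,0,0,0,0,-0.0015,-0.5,0,0,0,0,0,-0.0015,-0.5,0,0,0,0,0,-0.0015,-0.5,0,0,0,0,0,-0.0015,-0.5,0,0,0,0,0,-0.0015,-0.5]}}

```text
clock: 18.3
position: [0.4418, 0.1763, 0.0379]
ee_rot: [-0.0, 1.0, 0.004, 0.0]
contact_force: [-1.8, -0.4, 9.3]
width: 0.0404
gripper_force: 62.0
```

Emit:
{"op": "move_arm", "data": {"steps": [0,0,0,0,0,0,0.05,0,0,0,0,0,0,0.2,0,0,0,0,0,0,0.35,0,0,0,0,0,0,0.45,0,0,0,0,0,0,0.45,0,0,0,0,0,0.015,0.45,0,0,0,0,0,0.045,0.45,0,0,0,0,0,0.08,0.5,0,0,0,0,0,0.11,0.6,0,0,0,0,0,0.12,0.7], "squeeze": 80}}

```text
clock: 19.3
position: [0.4435, 0.1767, 0.1598]
ee_rot: [-0.001, 1.0, 0.004, 0.003]
contact_force: [0.6, -0.8, 0.0]
width: 0.0725
gripper_force: 0.0
```

Emit:
{"op": "move_arm", "data": {"steps": [0,0,0.004,-0.001,0.02,0,0.8,0,0,0.008,-0.003,0.045,0,0.8,0,0,0.012,-0.005,0.07,0,0.8,0,0,0.016,-0.007,0.095,0,0.8,0,0,0.02,-0.009,0.12,0,0.8,0,0,0.024,-0.01,0.14,0,0.8,0,0,0.027,-0.011,0.152,0,0.8,0,0,0.027,-0.0115,0.155,0,0.8,0,0,0.027,-0.0115,0.155,0,0.8,0,0,0.027,-0.0115,0.155,0,0.8]}}

```text
clock: 20.3
position: [0.4301, 0.3303, 0.1566]
ee_rot: [0.0, 0.996, 0.088, -0.0]
contact_force: [-0.3, -0.6, -0.3]
width: 0.0771
gripper_force: 0.0
```

```bash
python3 - <<'E'
from h import *
S=snap('scene','s3');T=snap('top','t3')
A=cv2.resize(S['pixels'][220:370,140:340],(800,600),interpolation=cv2.INTER_CUBIC)
cv2.imwrite('pics/c6.png',A)
E
```

```text
(no output)
```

View pics/c6.png

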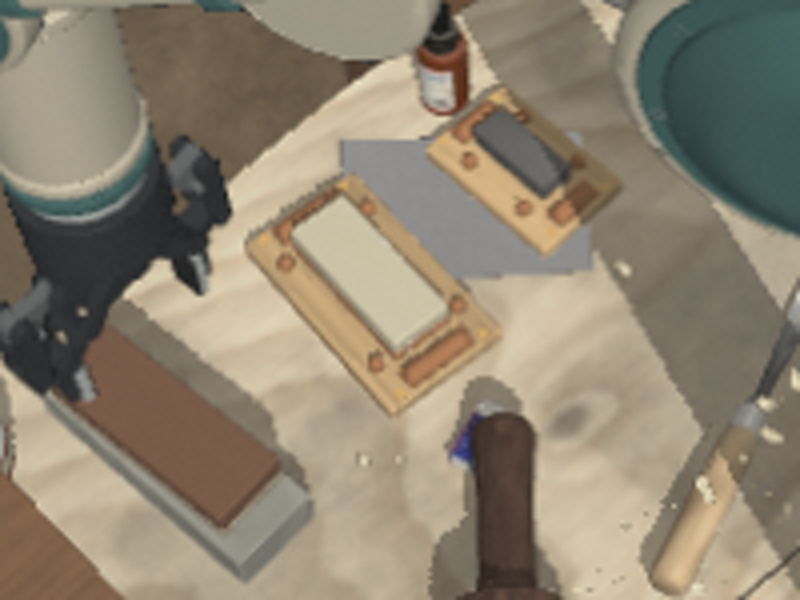

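The fine stone lies in its stand (crop 370,270). The medium stone is still in place on the coarse one, so it's next.

Emit:
{"op": "move_arm", "data": {"steps": [0,0,0,0,0.001,-0.01,0.8,0,0,0,0,0.001,-0.025,0.8,0,0,0,0,0.001,-0.045,0.8,0,0,0,0,0.001,-0.065,0.8,0,0,0,0,0.001,-0.08,0.8,0,0,0,0,0.001,-0.091,0.8,0,0,0,0,0.001,-0.098,0.8,0,0,0,0,0.001,-0.102,0.8,0,0,0,0,0.001,-0.103,0.8,0,0,0,0,0.001,-0.103,0.8]}}

```text
clock: 21.4
position: [0.4306, 0.3324, 0.0542]
ee_rot: [-0.0, 0.996, 0.088, 0.0]
contact_force: [0.9, -0.4, 0.2]
width: 0.0767
gripper_force: 0.0
```

Emit:
{"op": "move_arm", "data": {"steps": [0,0,0,0,0,0,0.6,0,0,0,0,0,0,0.5,0,0,0,0,0,0,0.4,0,0,0,0,0,0,0.3,0,0,0,0,0,0,0.2,0,0,0,0,0,0,0.1,0,0,0,0,0,0,0,0,0,0,0,0,0,-0.2,0,0,0,0,0,0,-0.3,0,0,0,0,0,0,-0.3]}}

```text
clock: 22.4
position: [0.4303, 0.3326, 0.0546]
ee_rot: [-0.0, 0.996, 0.088, 0.0]
contact_force: [-0.2, 0.2, 4.4]
width: 0.0483
gripper_force: 81.6
```

Emit:
{"op": "move_arm", "data": {"steps": [0,0,0,0,0,0.004,-0.3,0,0,0,0,0,0.01,-0.3,0,0,0,0,0,0.02,-0.3,0,0,0,0,0,0.035,-0.3,0,0,0,0,0,0.055,-0.3,0,0,0,0,0,0.075,-0.3,0,0,0,0,0,0.095,-0.3,0,0,0,0,0,0.11,-0.3,0,0,0,0,0,0.12,-0.3,0,0,0,0,0,0.12,-0.3]}}

```text
clock: 23.4
position: [0.431, 0.3326, 0.1755]
ee_rot: [-0.001, 0.996, 0.088, 0.001]
contact_force: [0.3, 0.9, -4.5]
width: 0.0485
gripper_force: 83.3
```

Emit:
{"op": "move_arm", "data": {"steps": [0,0,-0.001,0.001,-0.01,0,-0.3,0,0,-0.003,0.003,-0.03,0,-0.3,0,0,-0.005,0.005,-0.06,0,-0.3,0,0,-0.007,0.006,-0.095,0,-0.3,0,0,-0.009,0.008,-0.13,0,-0.3,0,0,-0.011,0.009,-0.165,0,-0.3,0,0,-0.013,0.01,-0.2,0,-0.3,0,0,-0.014,0.011,-0.235,0,-0.3,0,0,-0.015,0.012,-0.27,0,-0.3,0,0,-0.016,0.013,-0.305,0,-0.3]}}

```text
clock: 24.4
position: [0.4419, 0.0253, 0.1728]
ee_rot: [0.0, 0.999, 0.038, -0.001]
contact_force: [0.4, -0.7, -3.9]
width: 0.0483
gripper_force: 83.3
```

Emit:
{"op": "move_arm", "data": {"steps": [0,0,-0.001,0.001,-0.035,0,-0.3,0,0,-0.002,0.003,-0.07,0,-0.3,0,0,-0.003,0.005,-0.105,0,-0.3,0,0,-0.005,0.006,-0.14,0,-0.3,0,0,-0.006,0.008,-0.17,0,-0.3,0,0,-0.007,0.009,-0.2,0,-0.3,0,0,-0.008,0.01,-0.22,0,-0.3,0,0,-0.009,0.011,-0.235,0,-0.3,0,0,-0.0095,0.0115,-0.2415,0,-0.3,0,0,-0.0095,0.0115,-0.2415,0,-0.3]}}

```text
clock: 25.4
position: [0.4544, -0.2146, 0.1733]
ee_rot: [-0.0, 1.0, 0.008, -0.001]
contact_force: [-0.3, -0.0, -4.0]
width: 0.0478
gripper_force: 83.4
```

Emit:
{"op": "move_arm", "data": {"steps": [0,0,0,0,0,-0.01,-0.3,0,0,0,0,0,-0.03,-0.3,0,0,0,0,0,-0.055,-0.3,0,0,0,0,0,-0.08,-0.3,0,0,0,0,0,-0.1,-0.3,0,0,0,0,0,-0.115,-0.3,0,0,0,0,0,-0.122,-0.3,0,0,0,0,0,-0.127,-0.3,0,0,0,0,0,-0.13,-0.3,0,0,0,0,0,-0.13,-0.3]}}

```text
clock: 26.4
position: [0.455, -0.2142, 0.044]
ee_rot: [0.0, 1.0, 0.008, 0.0]
contact_force: [-0.6, 0.1, -4.0]
width: 0.0481
gripper_force: 83.3
```

Emit:
{"op": "move_arm", "data": {"steps": [0,0,0,0,0,-0.001,-0.3,0,0,0,0,0,-0.002,-0.3,0,0,0,0,0,-0.003,-0.3,0,0,0,0,0,-0.004,-0.3,0,0,0,0,0,-0.0045,-0.3,0,0,0,0,0,-0.005,-0.3,0,0,0,0,0,-0.0055,-0.3,0,0,0,0,0,-0.006,-0.3,0,0,0,0,0,-0.006,-0.3,0,0,0,0,0,-0.006,-0.3]}}

```text
clock: 27.4
position: [0.4548, -0.2143, 0.0386]
ee_rot: [0.0, 1.0, 0.008, 0.0]
contact_force: [-2.6, 1.1, 5.8]
width: 0.0481
gripper_force: 84.4
```

Emit:
{"op": "move_arm", "data": {"steps": [0,0,0,0,0,0,0.2,0,0,0,0,0,0,0.35,0,0,0,0,0,0,0.5,0,0,0,0,0,0,0.6,0,0,0,0,0,0,0.6,0,0,0,0,0,0.015,0.6,0,0,0,0,0,0.045,0.6,0,0,0,0,0,0.08,0.6,0,0,0,0,0,0.11,0.7,0,0,0,0,0,0.13,0.8], "squeeze": 110}}

```text
clock: 28.4
position: [0.4555, -0.2147, 0.1701]
ee_rot: [0.001, 1.0, 0.008, 0.001]
contact_force: [0.7, -0.2, 0.4]
width: 0.0768
gripper_force: 0.0
```

Emit:
{"op": "move_arm", "data": {"steps": [0,0,0.001,-0.001,0.03,0,1,0,0,0.002,-0.003,0.07,0,1,0,0,0.003,-0.005,0.11,0,1,0,0,0.005,-0.007,0.15,0,1,0,0,0.007,-0.009,0.19,0,1,0,0,0.009,-0.01,0.23,0,1,0,0,0.01,-0.011,0.27,0,1,0,0,0.011,-0.012,0.31,0,1,0,0,0.012,-0.013,0.345,0,1,0,0,0.013,-0.014,0.38,0,1]}}

```text
clock: 29.4
position: [0.4404, 0.1673, 0.1679]
ee_rot: [0.0, 0.999, 0.049, 0.0]
contact_force: [0.7, 0.5, 0.0]
width: 0.0854
gripper_force: 0.0
```

Emit:
{"op": "move_arm", "data": {"steps": [0,0,0.001,-0.002,0.03,0,1,0,0,0.003,-0.004,0.06,0,1,0,0,0.005,-0.006,0.09,0,1,0,0,0.007,-0.008,0.12,0,1,0,0,0.008,-0.01,0.14,0,1,0,0,0.009,-0.012,0.155,0,1,0,0,0.009,-0.013,0.163,0,1,0,0,0.009,-0.013,0.165,0,1,0,0,0.009,-0.013,0.165,0,1,0,0,0.009,-0.013,0.165,0,1]}}

```text
clock: 30.4
position: [0.4278, 0.3299, 0.1678]
ee_rot: [0.0, 0.997, 0.077, -0.0]
contact_force: [0.7, 0.0, -0.2]
width: 0.0856
gripper_force: 0.0
```

```bash
python3 - <<'E'
from h import *
S=snap('scene','s4');T=snap('top','t4')
a=cv2.resize(S['pixels'][280:370,140:240],(500,450),interpolation=cv2.INTER_CUBIC)
b=cv2.resize(S['pixels'][140:260,290:410],(300,300),interpolation=cv2.INTER_CUBIC)
o=np.zeros((450,800,3),np.uint8);o[:,:500]=a;o[:300,500:]=b
cv2.imwrite('pics/c7.png',o);print(manip.get_state()['position'],manip.get_state()['ee_rot'])
E
```

```text
[0.42789048 0.32994046 0.16787461] [ 2.09929514e-04  9.97044929e-01  7.68203415e-02 -2.89204572e-05]
```

View pics/c7.png

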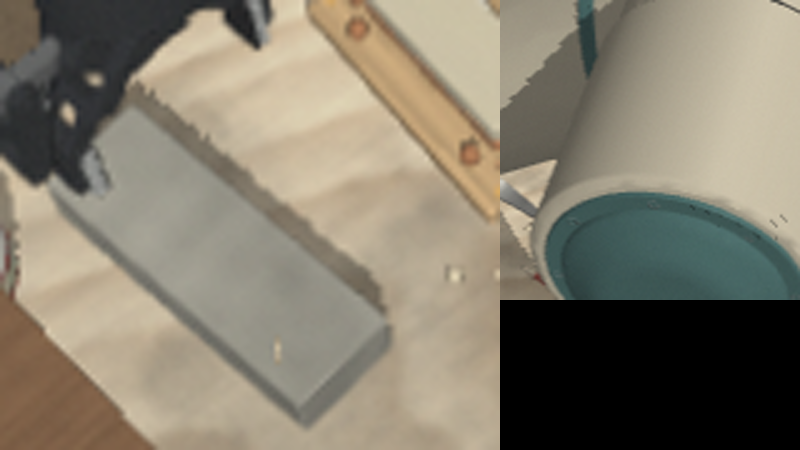

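The coarse stone lies alone and unmoved: its near corner is at scene px (200.6,361.6), against (200.7,361.4) before. The arm hides the medium stand. I'll grasp the coarse stone.

Emit:
{"op": "move_arm", "data": {"steps": [0,0,0,0,0.001,-0.01,1,0,0,0,0,0.001,-0.035,1,0,0,0,0,0.001,-0.06,1,0,0,0,0,0.001,-0.085,1,0,0,0,0,0.001,-0.105,1,0,0,0,0,0.001,-0.122,1,0,0,0,0,0.001,-0.134,1,0,0,0,0,0.001,-0.141,1,0,0,0,0,0.001,-0.145,1,0,0,0,0,0.001,-0.145,1]}}

```text
clock: 31.5
position: [0.4278, 0.3317, 0.0227]
ee_rot: [0.0, 0.997, 0.077, -0.0]
contact_force: [0.2, -0.4, 0.4]
width: 0.0855
gripper_force: 0.0
```

Emit:
{"op": "move_arm", "data": {"steps": [0,0,0,0,0,0,0.8,0,0,0,0,0,0,0.7,0,0,0,0,0,0,0.6,0,0,0,0,0,0,0.5,0,0,0,0,0,0,0.4,0,0,0,0,0,0,0.3,0,0,0,0,0,0,0.2,0,0,0,0,0,0,0,0,0,0,0,0,0,-0.1,0,0,0,0,0,0,-0.1]}}

```text
clock: 32.5
position: [0.4279, 0.332, 0.0238]
ee_rot: [-0.0, 0.997, 0.077, 0.0]
contact_force: [-1.7, 0.2, 7.0]
width: 0.0558
gripper_force: 116.3
```

Emit:
{"op": "move_arm", "data": {"steps": [0,0,0,0,0,0.004,-0.1,0,0,0,0,0,0.01,-0.1,0,0,0,0,0,0.02,-0.1,0,0,0,0,0,0.035,-0.1,0,0,0,0,0,0.055,-0.1,0,0,0,0,0,0.08,-0.1,0,0,0,0,0,0.105,-0.1,0,0,0,0,0,0.13,-0.1,0,0,0,0,0,0.145,-0.1,0,0,0,0,0,0.15,-0.1]}}

```text
clock: 33.5
position: [0.4285, 0.3321, 0.175]
ee_rot: [-0.001, 0.997, 0.077, 0.002]
contact_force: [-0.4, 0.3, -5.7]
width: 0.056
gripper_force: 117.5
```

Emit:
{"op": "move_arm", "data": {"steps": [0,0,-0.001,0,-0.01,0,-0.1,0,0,-0.003,0,-0.03,0,-0.1,0,0,-0.005,0.001,-0.06,0,-0.1,0,0,-0.007,0.001,-0.095,0,-0.1,0,0,-0.009,0.001,-0.135,0,-0.1,0,0,-0.011,0.002,-0.175,0,-0.1,0,0,-0.013,0.002,-0.215,0,-0.1,0,0,-0.014,0.002,-0.255,0,-0.1,0,0,-0.015,0.003,-0.295,0,-0.1,0,0,-0.016,0.003,-0.335,0,-0.1]}}

```text
clock: 34.5
position: [0.429, -0.0052, 0.1717]
ee_rot: [-0.0, 1.0, 0.027, -0.001]
contact_force: [-0.0, 1.2, -5.9]
width: 0.0562
gripper_force: 117.7
```

Emit:
{"op": "move_arm", "data": {"steps": [0,0,-0.001,0,-0.04,0,-0.1,0,0,-0.002,0,-0.08,0,-0.1,0,0,-0.003,0.001,-0.12,0,-0.1,0,0,-0.004,0.001,-0.16,0,-0.1,0,0,-0.005,0.001,-0.2,0,-0.1,0,0,-0.006,0.001,-0.24,0,-0.1,0,0,-0.007,0.001,-0.28,0,-0.1,0,0,-0.008,0.001,-0.315,0,-0.1,0,0,-0.0085,0.0015,-0.345,0,-0.1,0,0,-0.0085,0.0015,-0.36,0,-0.1]}}

```text
clock: 35.5
position: [0.4309, -0.3658, 0.1712]
ee_rot: [-0.0, 1.0, -0.001, -0.001]
contact_force: [0.1, -0.3, -4.5]
width: 0.0561
gripper_force: 117.9
```

Emit:
{"op": "move_arm", "data": {"steps": [0,0,0,0,-0.006,0,-0.1,0,0,0,0,-0.01,0,-0.1,0,0,0,0,-0.01,0,-0.1,0,0,0,0,-0.01,0,-0.1,0,0,0,0,-0.01,0,-0.1,0,0,0,0,-0.01,0,-0.1,0,0,0,0,-0.01,0,-0.1,0,0,0,0,-0.01,0,-0.1,0,0,0,0,-0.01,0,-0.1,0,0,0,0,-0.01,0,-0.1]}}

```text
clock: 36.5
position: [0.4322, -0.3732, 0.1728]
ee_rot: [0.0, 1.0, 0.0, -0.0]
contact_force: [0.1, 0.7, -5.8]
width: 0.0558
gripper_force: 117.9
```

```bash
python3 - <<'E'
from h import *
S=snap('scene','s5');T=snap('top','t5')
b=cv2.resize(T['pixels'][200:310,130:290],(400,275),interpolation=cv2.INTER_CUBIC)
a=cv2.resize(T['pixels'][200:310,300:460],(400,275),interpolation=cv2.INTER_CUBIC)
c=cv2.resize(S['pixels'][120:260,280:480],(450,315),interpolation=cv2.INTER_CUBIC)
o=np.zeros((600,800,3),np.uint8);o[:275,:400]=b;o[:275,400:]=a;o[280:595,:450]=c
cv2.imwrite('pics/c8.png',o)
E
```

```text
(no output)
```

View pics/c8.png

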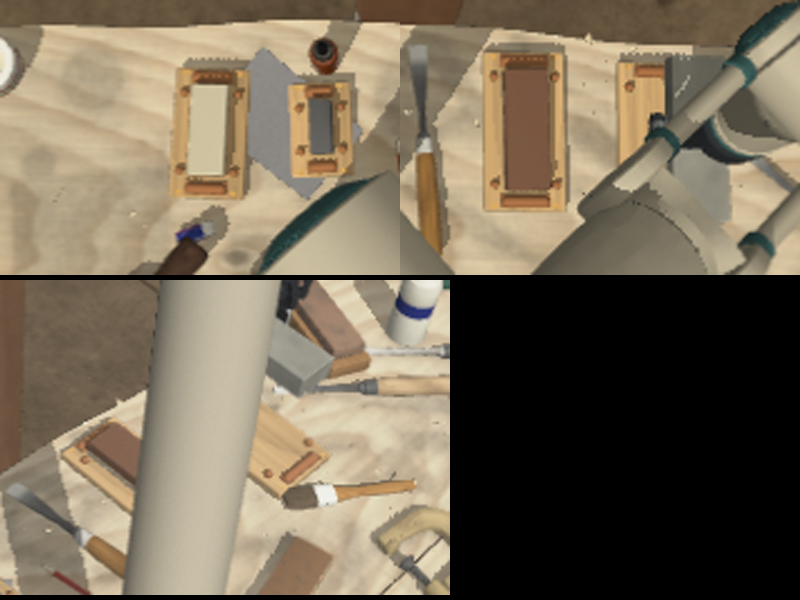

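Medium, fine and small stones all lie in their stands and the bottle is standing. The gripped coarse stone is over its own stand. Lowering.

Emit:
{"op": "move_arm", "data": {"steps": [0,0,0,0,0,-0.01,-0.1,0,0,0,0,0,-0.03,-0.1,0,0,0,0,0,-0.055,-0.1,0,0,0,0,0,-0.08,-0.1,0,0,0,0,0,-0.1,-0.1,0,0,0,0,0,-0.113,-0.1,0,0,0,0,0,-0.12,-0.1,0,0,0,0,0,-0.125,-0.1,0,0,0,0,0,-0.128,-0.1,0,0,0,0,0,-0.128,-0.1]}}

```text
clock: 37.6
position: [0.4325, -0.3735, 0.0451]
ee_rot: [0.0, 1.0, 0.0, 0.0]
contact_force: [0.2, 0.8, -5.3]
width: 0.0562
gripper_force: 117.9
```

Emit:
{"op": "move_arm", "data": {"steps": [0,0,0,0,0,-0.001,-0.1,0,0,0,0,0,-0.002,-0.1,0,0,0,0,0,-0.003,-0.1,0,0,0,0,0,-0.004,-0.1,0,0,0,0,0,-0.0045,-0.1,0,0,0,0,0,-0.005,-0.1,0,0,0,0,0,-0.0055,-0.1,0,0,0,0,0,-0.006,-0.1,0,0,0,0,0,-0.006,-0.1,0,0,0,0,0,-0.006,-0.1]}}

```text
clock: 38.6
position: [0.4323, -0.3733, 0.0398]
ee_rot: [0.0, 1.0, 0.0, 0.0]
contact_force: [-2.5, 1.9, 5.5]
width: 0.0562
gripper_force: 119.3
```

Emit:
{"op": "move_arm", "data": {"steps": [0,0,0,0,0,0,0.4,0,0,0,0,0,0,0.55,0,0,0,0,0,0,0.7,0,0,0,0,0,0,0.8,0,0,0,0,0,0,0.8,0,0,0,0,0,0.015,0.8,0,0,0,0,0,0.045,0.8,0,0,0,0,0,0.085,0.8,0,0,0,0,0,0.13,0.8,0,0,0,0,0,0.17,0.8]}}

```text
clock: 39.6
position: [0.4323, -0.3733, 0.2108]
ee_rot: [0.0, 1.0, 0.0, 0.0]
contact_force: [1.9, -1.5, 0.2]
width: 0.077
gripper_force: 0.0
```

Emit:
{"op": "move_arm", "data": {"steps": [0,0,0,-0.02,-0.01,0.01,0.8,0,0,0,-0.045,-0.03,0.02,0.8,0,0,0,-0.07,-0.05,0.03,0.8,0,0,0,-0.095,-0.07,0.04,0.8,0,0,0,-0.12,-0.09,0.04,0.8,0,0,0,-0.145,-0.11,0.04,0.8,0,0,0,-0.16,-0.13,0.04,0.8,0,0,0,-0.17,-0.14,0.04,0.8,0,0,0,-0.17,-0.14,0.04,0.8,0,0,0,-0.17,-0.14,0.04,0.8]}}

```text
clock: 40.6
position: [0.2627, -0.5126, 0.2486]
ee_rot: [-0.001, 1.0, 0.0, 0.0]
contact_force: [0.4, -0.2, 1.0]
width: 0.0767
gripper_force: 0.0
```

```bash
python3 - <<'E'
from h import *
T=snap('top','t6')
a=T['pixels']; o=np.zeros((600,800,3),np.uint8)
o[:290,:464]=cv2.resize(a[207:307,130:290],(464,290),interpolation=cv2.INTER_CUBIC)
o[295:595,:360]=cv2.resize(a[205:305,320:440],(360,300),interpolation=cv2.INTER_CUBIC)
# overlay: expected stone outline at bed centre (green), on the coarse/medium and fine/small crops
def out(x,y,yw,L,W,z):
    u=np.array([np.cos(yw),np.sin(yw)]);v=np.array([-u[1],u[0]])
    return w2px(T,[[*(np.array([x,y])+p*L/2*u+q*W/2*v),z] for p,q in((1,1),(1,-1),(-1,-1),(-1,1))])
for (x,y,w,L,W,h) in((.4417,.1759,.007,.104,.042,.021),(.45,.0485,.07,.063,.028,.019)):
    p=(out(x,y,w,L,W,.016+h)-(130,207)+.5)*2.9-.5
    cv2.polylines(o,[np.round(p).astype(int)],True,(0,255,0),1)
for (x,y,w,L,W,h) in((.4554,-.214,.017,.138,.05,.025),(.4326,-.3728,-.001,.17,.058,.032)):
    p=(out(x,y,w,L,W,.016+h)-(320,205)+.5)*3-.5+(0,295)
    cv2.polylines(o,[np.round(p).astype(int)],True,(0,255,0),1)
cv2.imwrite('pics/c9.png',o)
E
```

```text
(no output)
```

View pics/c9.png

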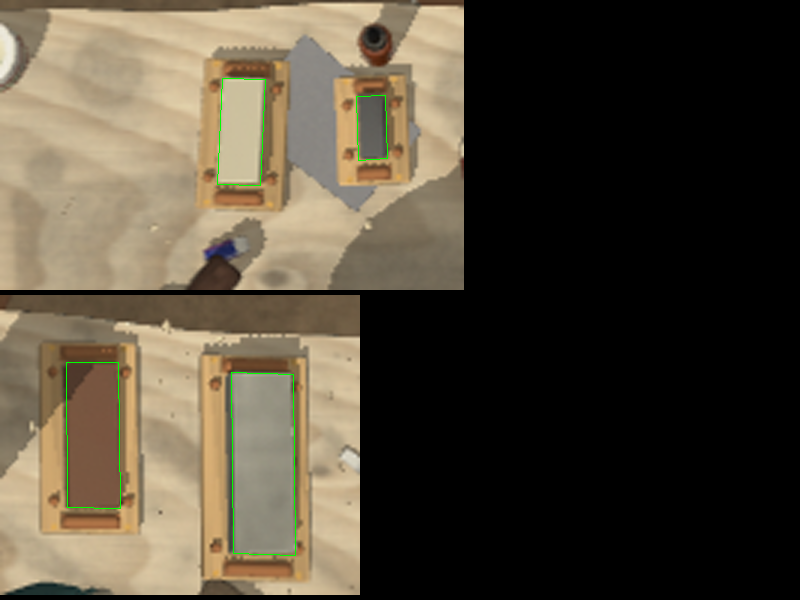

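All four stones match the outlines expected at their bed centres to about a pixel, lying inside stops and pegs, and the bottle is undisturbed. Handing in.

```bash
python3 -c "
from rig import manip
print(manip.sign_off())"
```

```text
the job is handed in; nothing more can be done
None
```

All four stones lie in their own stands, centred to within about a pixel in the final picture, the dropper bottle is still standing in its place, and the job was handed in at about 41 s of the 136 s allowed; sign-off returned no verdict.

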